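# Push the lot-tag holder behind the reader dock's lip and hold it home

## Robot

A 6-joint arm with a two-finger parallel gripper is mounted at the origin on the work surface. World frame = base frame: x ahead of the robot, y to its left, z up, the work surface at z = 0. Lengths are in mm, angles in rad, forces in N, time in s.
With the tool pointing down it reaches from about 275 to 1000 mm from the base axis. Payload 8.4 kg.
Tool frame: the origin (TCP) lies midway between the tips of the shut fingers; the grasp point (between the pads) lies 19 mm behind it; z points along the fingers, y is the line along which they close (so a half turn about z gives the same grasp; the last joint's range is limited). The gripper opens to 85 mm and grips with 20 to 120 N. Pads are 22 mm wide; open, the fingers measure 114 mm over their backs; the gripper's body (76 mm by 85 mm) begins 54 mm behind the grasp point. The pads swing forward as they close: fully open they stand 13 mm farther back than shut.
Start: joints at [1.221, 0.353, 1.633, -0, 1.155, -0.002], TCP at [213.018, 587.581, 231.281] pointing down, gripper open.
Joint ranges: [-2.63, 2.63], [-0.92, 2.1], [0.06, 2.66], [-1.3, 4.44], [0, 2.69], [-3.02, 3.02]. Speed limits (rad/s): [2.22, 2.22, 2.79, 3.14, 3.14, 3.14].

## Interface

Orientations are given as [roll, pitch, yaw] about the fixed x, y, z axes, in that order (R = Rz(yaw) Ry(pitch) Rx(roll)).
In Python, from rig import telemetry, optics, r gives the robot as it stands.
- The arm moves only by the tool play_rows, never from a script. Its arguments are lists of equal length, an entry for each row: "dp": the shift along the tool's x, y, z in units of 40 mm (1.0 is 40 mm), a list of three; "rot": the turn, a rotation vector about the tool's x, y, z in units of 6 degrees (1.0 is 6 degrees), a list of three. In form: {"dp": [[tx, ty, tz], ...], "rot": [[ax, ay, az], ...]}. A call has 1 to 5 rows; each row is the pose to reach, as a shift and turn from the pose commanded when the call began, along the tool's axes at that moment; what a row does not reach only later rows make up. A row lasts 1/12 s, in which the tool goes at most 41.7 mm and 7.16 degrees, less where a joint would pass 70% of its speed; a pose out of reach is approached as far as the arm can. A call with a gripper value outside its range is refused whole. "fingers" is the opening, from 0 (shut) to 1 (fully open), set as the call begins (left out, the last holds). The fingers move at their own pace and stop on an object; "grip_force" is the grip in N (left out, the last holds). Time passes only in rows, so rows that repeat a pose let the fingers close. It gives the time, the measured TCP pose, the force, the opening and the grip force at its end, in the units of the state.
- telemetry.sense(): the state, without advancing time (a new reading comes with each control period).
- optics.grab_frame(name): name is "side" or "top"; returns a dict with "color" (384x512x3 uint8, red, green, blue), "mtx" (3x3 intrinsics, pixels), "D" ([k1, k2, p1, p2, k3] as OpenCV has them; the pictures are not rectified), "R" (3x3) and "t" (3): a world point X has camera coordinates R X + t. Camera axes: x right, y down, z forward; pixel columns grow to the right and rows downward; lengths in mm; the calibration is good to about 2 mm. A picture is of the moment at which its call begins. There is no depth.
- r.sign_off(): hands the job in; it is judged then, once.
The state is a dict: "clock": time; "qpos": joint angles; "qvel": joint speeds; "joint_efforts": joint torques, N m; "eef_pos": TCP position; "tcp_rot": TCP orientation; "contact_force": force on the tool from outside, world axes, zero at the start; "wrist_torque": the same for the moment, N m; "opening": opening from 0.0 (shut) to 1.0 (fully open); "grasp_force": force on a finger pad.
Only numpy, scipy, OpenCV 4.12 (cv2) and the standard library are available. Lean on these libraries where they do the work, as an engineer would, in place of code of your own. Each camera call takes 0.05 s, during which the arm holds its last target. There are 200 camera calls.

## Task

Pick up the orange lot-tag holder, slide its flat tongue under the yellow lip of the blue reader dock and push it straight in, against the red spring plunger, until it is fully home on the back stop. The spring pushes it out again if you let go, so finish while still holding it pressed home with the gripper, for the cell to read the tag. Leave the gear blank, lens cover, scraper and sanding block where they lie.

Things in the scene. Friction and masses are not known exactly. Their poses are not given: they have to be found in the camera images.
- tag_holder: Loose orange L-shaped plastic tag holder, 80 g, flat on the bench: tongue 95 long (x -5 to 90) x 50 wide x 6 thick, and across its rear an upright plate 10 thick (x -5 to 5), 50 wide, top at z 45, to be pinched from above across its 10 or 50 mm. White paper on the plate's rear and on the tongue. Origin: underside, below the middle of the plate; x along the tongue to its nose, z up.
- tag_nose (a point): Middle of the nose (front end) of the holder's tongue, at (90, 0, 3) mm in the holder's frame.
- dock: Blue reader dock fixed to the bench: base 130 x 90, 30 high (x -60 to 70); its flat top is the ledge for the tongue. Yellow lip over it at x 0 to 20, underside 40, top 45 above the bench, upturned flare to x -10, 49 high. Grey cheeks leave 58 between them (y -29 to 29). Origin: bench level, below the middle of the lip's front edge; x points into the throat (push this way), z up.
- dock_stop (a point): Middle of the back stop's face, where the nose ends when fully home: (40, 0, 33) mm in the dock's frame. Grey wall, top 40 above the bench. The middle of the holder's upright plate is then at x = -50 in the dock's frame.
- dock_mouth (a point): Middle of the throat's opening below the lip's front edge, (0, 0, 35) mm in the dock's frame. The throat is 10 high (30 to 40 above the bench) and 58 wide.
- plunger (a joint): Travel (m) of the red spring plunger in the throat: 0 = free, its face (22 wide) at x = 30 mm in the dock's frame; 0.010 = the nose is on the back stop. It is pushed along the dock's x; its spring gives 3.5 N at first, 10.5 N at 10 mm. Its red pin runs back and sticks out farther as it is pushed in.
- gear_blank: Bystander: loose white nylon gear blank, 65 across, 20 high. Origin: centre of its underside.
- lens_cover: Bystander: loose clear polycarbonate lens cover, a dome 76 across, 15 high. Origin: centre of its underside.
- scraper: Bystander: loose deburring scraper lying on the bench, red handle 110 x 20 x 16 (x from -85 to +25), steel blade to x = +78. Origin: on the underside, 30 ahead of the handle's middle.
- sanding_block: Bystander: loose black rubber sanding block 45 x 90 x 32. Origin: centre of its underside. (The fixed grey tote, 120 high, and the steel chute, up to 310 high, at the right of the bench beyond y = -0.48 m, are not part of the job.)
Not all that is in view belongs to the job. Of the things that look like the tag_holder, the smaller one is meant.

How it is judged (in metres and radians):
On the way:
1. The tongue's nose is under the lip, in the throat (x of tag_nose in the frame of dock above 0.005 m and y of tag_nose in the frame of dock between -0.008 and 0.008 m and z of tag_nose in the frame of dock between 0.028 and 0.04 m), for 0.1 s.
At the end, for the whole second after the job is handed in: The holder is still held by the gripper's fingers (over 2 N) with its tongue under the lip and the plunger pressed in by more than 7 of its 10 mm (nose beyond 36 of 40 mm), centred within 8 mm, straight and level within 0.15 rad, and still (value of joint plunger above 0.007 m and x of tag_nose in the frame of dock above 0.036 m and y of tag_nose in the frame of dock between -0.008 and 0.008 m and z of tag_nose in the frame of dock between 0.028 and 0.04 m and angle between the x axis of tag_holder and the x axis of dock, either way round below 0.15 rad and angle between tag_holder's own z axis and vertical below 0.15 rad and contact force between the fingers and tag_holder above 2 N and linear speed of tag_holder below 0.02 m/s); the arm keeps its last pose, push and grip.
It fails at once if The gear blank is moved by more than 30 mm (distance of gear_blank from where it was at the start of the episode above 0.03 m).
It fails at once if The lens cover is moved by more than 30 mm (distance of lens_cover from where it was at the start of the episode above 0.03 m).
It fails at once if The scraper is moved by more than 30 mm (distance of scraper from where it was at the start of the episode above 0.03 m).
It fails at once if The sanding block is moved by more than 30 mm (distance of sanding_block from where it was at the start of the episode above 0.03 m).
It also fails if it takes over 45 s, if anything falls off the work surface, if the arm or the gripper's body presses on something with over 40 N, if the wrist force passes 120 N, or if a joint passes its speed limit or range.

## Working session

There is one attempt and no reset: what is moved stays moved. The work goes in short steps, Python scripts to look and compute and a tool call to move; the robot and the scene stay as the last step left them, time stands still between calls to the robot, and variables do not carry over. Pictures are saved under pics/ and viewed, at most 10 in all, crops included, and the job is handed in when it is done.

Besides the shell and the picture viewer there is one more tool, called after "Emit:" as name(argument=value, ...) on one line, values as JSON. play_rows: Moves the arm, as the interface text tells. Its arguments: {"type":"object","properties":{"dp":{"type":"array"},"rot":{"type":"array"},"fingers":{"type":"number"},"grip_force":{"type":"number"}},"required":["dp","rot"]}

```bash
mkdir -p pics; cat > h.py <<'E'
import numpy as np, cv2
from scipy.spatial.transform import Rotation as Ro
from rig import telemetry, optics, r
def grab(n,name=None):
    f=optics.grab_frame(n)
    np.savez('last_'+n,**{k:np.array(v) for k,v in f.items()})
    return f
def load(n): return dict(np.load('last_'+n+'.npz'))
def ray(f,uv,z):
    K,D,R,t=[np.array(f[k],float) for k in('mtx','D','R','t')]
    p=cv2.undistortPoints(np.array(uv,float).reshape(-1,1,2),K,D).reshape(-1,2)
    d=np.c_[p,np.ones(len(p))]@R; c=-R.T@t.ravel()
    return c+d*((np.array(z)-c[2])/d[:,2])[:,None]
def proj(f,X):
    K,D,R,t=[np.array(f[k],float) for k in('mtx','D','R','t')]
    return cv2.projectPoints(np.array(X,float).reshape(-1,1,3),cv2.Rodrigues(R)[0],t,K,D)[0].reshape(-1,2)
def crop(f,box,s,out):
    x0,y0,x1,y1=box
    cv2.imwrite('pics/'+out,cv2.resize(f['color'][y0:y1,x0:x1,::-1],None,fx=s,fy=s,interpolation=cv2.INTER_CUBIC))
E
python3 - <<'E'
from h import *
a=grab('top');b=grab('side')
for n,f in(('top',a),('side',b)):
    crop(f,(0,0,512,384),1.5,n+'0.png'); print(n,-f['R'].T@f['t'])
print(telemetry.sense())
E
```

```text
top [ 384.42514749   18.86538596 1121.01420153]
side [551.07356143 793.75270392 862.37952248]
{'clock': 0.1, 'qpos': array([ 1.22060786e+00,  3.53581177e-01,  1.63406698e+00,  2.91345131e-05,
        1.15519638e+00, -2.42863943e-03]), 'qvel': array([-0.0015326 , -0.00282376, -0.00082831,  0.00028255,  0.00153824,
        0.00157111]), 'joint_efforts': array([ 6.17277728e-04, -6.06353760e+01, -3.42823648e+01, -1.04993419e-04,
        3.95580166e-03, -4.08405214e-06]), 'eef_pos': array([212.85587124, 587.17908035, 230.63223577]), 'tcp_rot': array([-3.14034084e+00, -2.96799606e-05,  2.79382102e+00]), 'contact_force': array([-0.77078082,  0.52933167,  0.48682489]), 'wrist_torque': array([-0.03455677,  0.00203864, -0.01446784]), 'grasp_force': 0.0, 'opening': 1.0010630442140267}
```

View pics/top0.png

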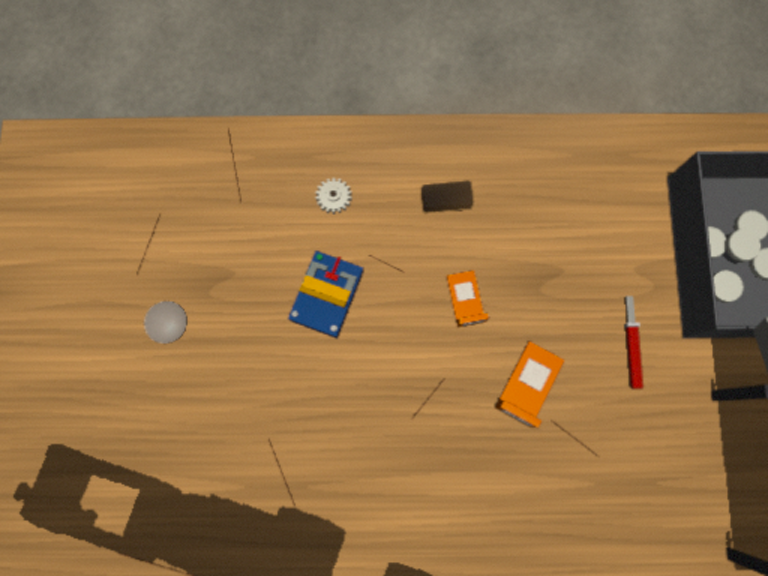

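View pics/side0.png

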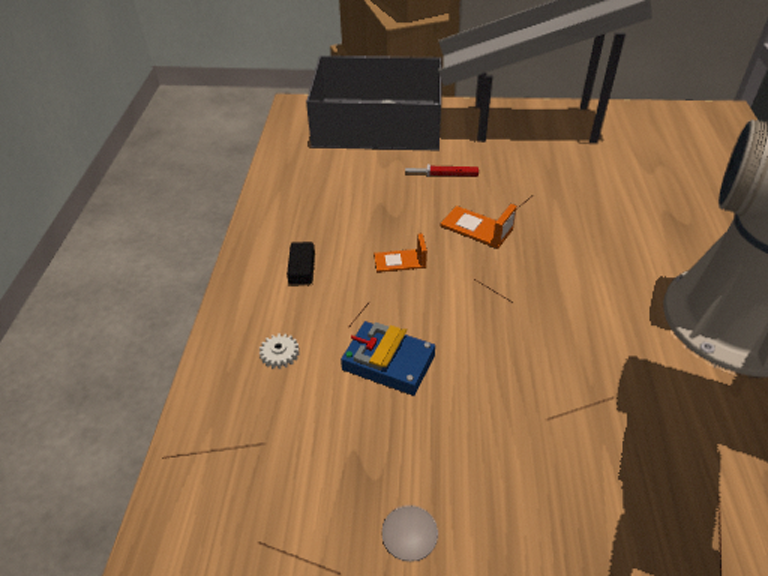

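Two orange look-alikes show in the top view (enlarged 1.5x): A at (466,297), clearly smaller, and B at (531,383), larger. I choose A, and will check it in a close crop. The dock is at (327,292) with its throat pointing up the picture, and the gear, block, lens and scraper are all clear of it.

```bash
python3 - <<'E'
from h import *
f=load('top')
A=cv2.resize(f['color'][170:225,285:340,::-1],None,fx=7,fy=7,interpolation=cv2.INTER_CUBIC)
B=cv2.resize(f['color'][163:228,188:246,::-1],None,fx=7,fy=7,interpolation=cv2.INTER_CUBIC)
A=cv2.copyMakeBorder(A,0,B.shape[0]-A.shape[0],0,0,cv2.BORDER_CONSTANT)
cv2.imwrite('pics/c1.png',np.hstack([A,B])[:600,:800]);print(A.shape,B.shape)
E
```

```text
(455, 385, 3) (455, 406, 3)
```

View pics/c1.png

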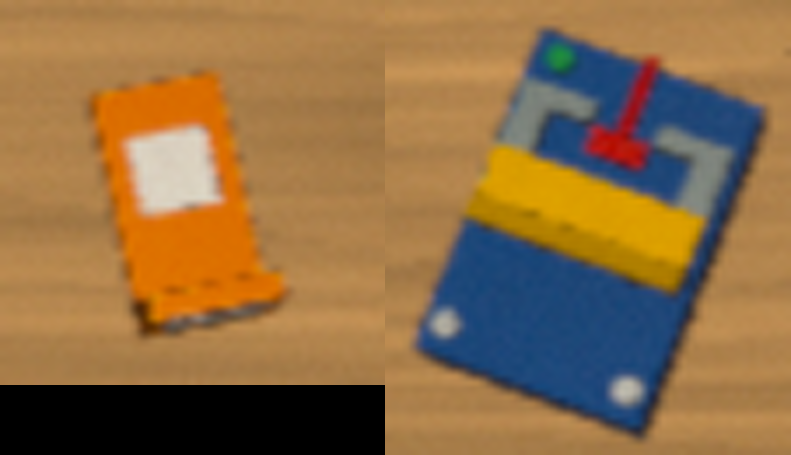

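The crop confirms A, an L-shaped holder with its nose edge at (95,93)-(216,73) and its plate at the bottom. The dock's top corners in the crop are (545,30), (765,110), (640,435) and (418,350).

```bash
cat > m1.py <<'E'
from h import *
from scipy.optimize import least_squares
f=load('top')
px=lambda c,o:(np.array(c,float)+.5)/7-.5+np.array(o)
def fit(model,uv,x0):
    g=lambda p:(proj(f,place(p,model))-uv).ravel()
    s=least_squares(g,x0); return s.x,np.abs(s.fun).max()
def place(p,m):
    m=np.array(m,float);c,s=np.cos(p[2]),np.sin(p[2])
    return np.c_[p[0]+c*m[:,0]-s*m[:,1],p[1]+s*m[:,0]+c*m[:,1],m[:,2]]
if __name__=='__main__':
    h=px([(95,93),(216,73),(285,295),(155,322)],(285,170))
    d=px([(160,30),(380,110),(255,435),(33,350)],(188,163))
    print('holder',fit([(90,25,6),(90,-25,6),(-5,-25,45),(-5,25,45)],h,[400,-100,0]))
    print('dock',fit([(70,45,30),(70,-45,30),(-60,-45,30),(-60,45,30)],d,[400,100,0]))
E
python3 m1.py
```

```text
holder (array([ 5.51790634e+02, -1.29612717e+02,  1.74842641e-01]), np.float64(0.5929088180836857))
dock (array([ 5.94590176e+02,  1.23889225e+02, -3.61197400e-01]), np.float64(0.5622097403925181))
```

```bash
cat > go.py <<'E'
from h import *
import sys
def go(x,y,z,yaw):
    s=telemetry.sense();R=Ro.from_euler('xyz',s['tcp_rot'])
    dp=R.inv().apply(np.array([x,y,z])-s['eef_pos'])/40
    rv=(R.inv()*Ro.from_euler('xyz',[np.pi,0,yaw])).as_rotvec(degrees=True)/6
    print('dp',dp.round(3),'rot',rv.round(3),'t',s['clock'],'q',s['qpos'].round(2),'F',s['contact_force'].round(1),s['eef_pos'].round(1),s['tcp_rot'].round(3))
if __name__=='__main__': go(*map(float,sys.argv[1:]))
E
python3 go.py 552 -130 150 1.746
```

```text
dp [-14.082 -13.964   2.033] rot [-1.1000e-02  6.0000e-03  1.0006e+01] t 0.1 q [ 1.22  0.35  1.63  0.    1.16 -0.  ] F [-0.8  0.5  0.5] [212.9 587.2 230.6] [-3.14  -0.     2.794]
```

Emit:
play_rows(dp=[[-0.65,-0.65,0],[-1.3,-1.3,0.05],[-1.95,-1.95,0.1],[-2.6,-2.6,0.15],[-3.25,-3.25,0.2]], rot=[[0,0,0],[0,0,0],[0,0,0],[0,0,0],[0,0,0]], fingers=0.6)

```text
clock: 0.52
eef_pos: [291.1, 419.3, 222.9]
tcp_rot: [-3.141, -0.0, 2.794]
contact_force: [1.3, -0.3, -0.6]
opening: 0.602
grasp_force: 0.0
```

Emit:
play_rows(dp=[[-0.65,-0.65,0],[-1.3,-1.3,0.05],[-1.95,-1.95,0.1],[-2.6,-2.6,0.15],[-3.25,-3.25,0.2]], rot=[[0,0,0],[0,0,0],[0,0,0],[0,0,0],[0,0,0]])

```text
clock: 0.93
eef_pos: [369.0, 252.8, 215.1]
tcp_rot: [-3.142, -0.0, 2.794]
contact_force: [0.4, -0.5, 0.1]
opening: 0.603
grasp_force: 0.0
```

Emit:
play_rows(dp=[[-0.65,-0.65,0],[-1.3,-1.3,0.05],[-1.95,-1.95,0.1],[-2.6,-2.6,0.15],[-3.25,-3.25,0.2]], rot=[[0,0,0],[0,0,0],[0,0,0],[0,0,0],[0,0,0]])

```text
clock: 1.35
eef_pos: [447.0, 86.2, 207.2]
tcp_rot: [3.142, 0.0, 2.794]
contact_force: [1.4, 0.2, 0.1]
opening: 0.604
grasp_force: 0.0
```

Emit:
play_rows(dp=[[-0.65,-0.65,0],[-1.3,-1.3,0.05],[-1.95,-1.95,0.1],[-2.6,-2.6,0.15],[-3.25,-3.25,0.2]], rot=[[0,0,1],[0,0,2],[0,0,3],[0,0,4],[0,0,5]])

```text
clock: 1.77
eef_pos: [524.9, -80.4, 199.0]
tcp_rot: [-3.141, -0.0, 2.265]
contact_force: [-0.4, 1.1, 0.4]
opening: 0.601
grasp_force: 0.0
```

```bash
python3 go.py 552 -130 150 1.746
```

```text
dp [-1.386 -0.272  1.225] rot [-2.000e-03 -2.000e-03  4.954e+00] t 1.7667 q [-0.15  0.24  1.87  0.    1.03 -0.85] F [-0.4  1.1  0.4] [524.9 -80.4 199. ] [-3.141 -0.     2.265]
```

Emit:
play_rows(dp=[[-0.4,-0.1,0.3],[-0.8,-0.2,0.6],[-1.2,-0.25,0.9],[-1.39,-0.27,1.22],[-1.39,-0.27,1.22]], rot=[[0,0,1],[0,0,2],[0,0,3],[0,0,4],[0,0,4.95]])

```text
clock: 2.18
eef_pos: [551.5, -129.2, 147.8]
tcp_rot: [-3.139, -0.001, 1.745]
contact_force: [-0.2, -0.2, -0.1]
opening: 0.599
grasp_force: 0.0
```

```bash
python3 - <<'E'
from h import *
from go import go
f=grab('side'); crop(f,(220,110,390,220),4.5,'s1.png')
go(552,-130,11,1.746)
from m1 import place
print(proj(f,place([551.8,-129.6,.175],[(90,25,6),(90,-25,6),(-5,-25,45),(-5,25,45),(5,25,45),(5,-25,45),(-5,25,0)])).round(1), proj(f,[telemetry.sense()['eef_pos']]))
E
```

```text
dp [-0.04   0.019  3.442] rot [-0.027 -0.011 -0.069] t 2.2333 q [-0.23  0.36  1.83 -0.    0.95 -0.4 ] F [ 0.  -0.2  0.4] [ 551.4 -128.6  148.7] [-3.139e+00 -1.000e-03  1.739e+00]
[[250.5 178.8]
 [248.7 167. ]
 [281.2 154. ]
 [284.  165.6]
 [280.5 165.9]
 [277.8 154.3]
 [283.6 177.3]] [[281.91186862 130.79664649]]
```

View pics/s1.png

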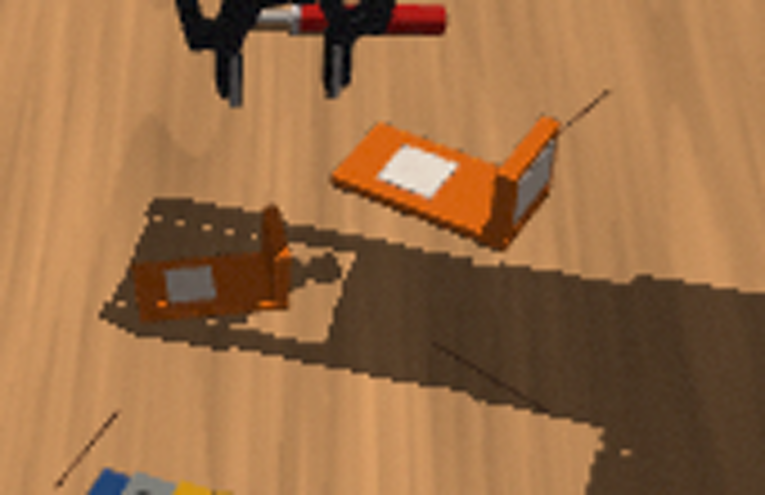

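The side view shows the open fingers above the holder. The projected corners match the seen ones to within about 2 px, so I descend.

Emit:
play_rows(dp=[[0,0,0.8],[0,0,1.6],[0,0,2.4],[0,0,3.0],[0,0,3.2]], rot=[[0,0,0],[0,0,0],[0,0,0],[0,0,0],[0,0,0]])

```text
clock: 2.65
eef_pos: [549.8, -127.3, 19.2]
tcp_rot: [-3.137, -0.002, 1.754]
contact_force: [-1.0, 0.6, 0.3]
opening: 0.602
grasp_force: 0.0
```

```bash
python3 go.py 552 -129 12 1.746
```

```text
dp [-0.053  0.048  0.18 ] rot [-0.045 -0.02   0.079] t 2.65 q [-0.23  0.55  1.9   0.    0.7  -0.41] F [-1.   0.6  0.3] [ 549.8 -127.3   19.2] [-3.137e+00 -2.000e-03  1.754e+00]
```

Emit:
play_rows(dp=[[-0.05,0.04,0.17],[-0.05,0.04,0.17]], rot=[[0,0,0],[0,0,0]])

```text
clock: 2.82
eef_pos: [554.4, -129.8, 15.4]
tcp_rot: [-3.141, -0.0, 1.753]
contact_force: [-0.2, 0.8, 0.8]
opening: 0.601
grasp_force: 0.0
```

Emit:
play_rows(dp=[[0,0,0],[0,0,0],[0,0,0],[0,0,0],[0,0,0]], rot=[[0,0,0],[0,0,0],[0,0,0],[0,0,0],[0,0,0]], fingers=0, grip_force=50)

```text
clock: 3.23
eef_pos: [554.9, -129.9, 17.1]
tcp_rot: [3.14, 0.001, 1.752]
contact_force: [-1.0, -0.1, 6.0]
opening: 0.111
grasp_force: 49.7
```

Emit:
play_rows(dp=[[0,0,0],[0,0,0],[0,0,0],[0,0,0],[0,0,0]], rot=[[0,0,0],[0,0,0],[0,0,0],[0,0,0],[0,0,0]])

```text
clock: 3.65
eef_pos: [554.9, -129.9, 17.1]
tcp_rot: [3.14, 0.001, 1.752]
contact_force: [-1.1, 0.4, 6.8]
opening: 0.104
grasp_force: 49.7
```

Emit:
play_rows(dp=[[0,0,-0.3],[0,0,-0.8],[0,0,-1.3],[0,0,-1.9],[0,0,-2.5]], rot=[[0,0,0],[0,0,0],[0,0,0],[0,0,0],[0,0,0]])

```text
clock: 4.07
eef_pos: [553.8, -129.6, 117.6]
tcp_rot: [3.142, 0.0, 1.752]
contact_force: [0.2, -0.2, -1.0]
opening: 0.107
grasp_force: 48.7
```

Emit:
play_rows(dp=[[0,0,0],[0,0,0]], rot=[[0,0,0],[0,0,0]])

```text
clock: 4.23
eef_pos: [555.2, -129.9, 118.0]
tcp_rot: [3.138, 0.002, 1.752]
contact_force: [-1.3, -0.4, -0.9]
opening: 0.105
grasp_force: 48.8
```

```bash
python3 - <<'E'
from h import *
from go import go
f=grab('side'); crop(f,(230,90,330,165),7.5,'s2.png')
print(telemetry.sense()['contact_force'])
P=np.array([594.59,123.89]);a=-.3612;p=P+(-120)*np.array([np.cos(a),np.sin(a)]);print(p)
go(*p,140,a+np.pi/2)
E
```

```text
[-1.1470324   0.08158262 -0.95801673]
[482.3331895  166.29764667]
dp [ 7.602 -0.435 -0.59 ] rot [1.400e-02 2.000e-03 5.179e+00] t 4.2833 q [-0.23  0.4   1.85 -0.    0.89 -0.41] F [-1.1  0.1 -1. ] [ 554.3 -129.7  116.6] [3.140e+00 1.000e-03 1.752e+00]
```

View pics/s2.png

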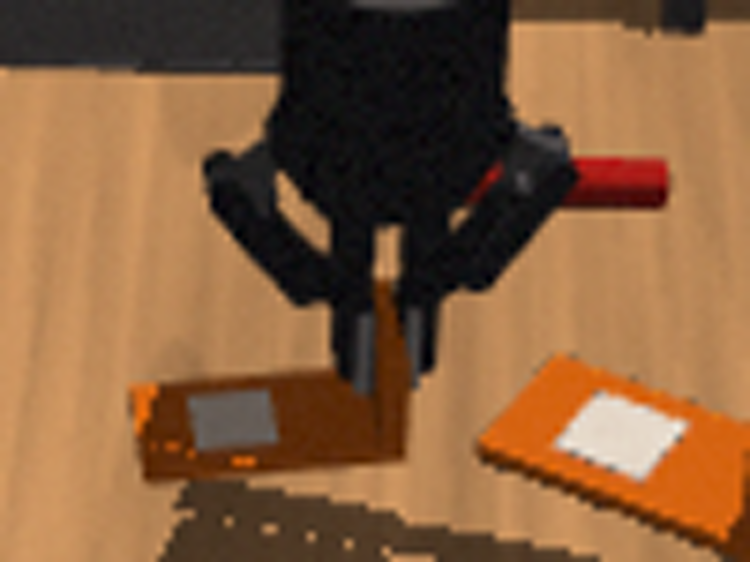

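Holder is gripped level, well clear of the bench, with TCP ≈17 mm above its underside. I carry it to a pre-insertion pose in front of the dock.

Emit:
play_rows(dp=[[0.7,0,-0.1],[1.5,-0.1,-0.3],[2.3,-0.1,-0.4],[3.1,-0.2,-0.5],[3.9,-0.2,-0.6]], rot=[[0,0,0.5],[0,0,1.0],[0,0,1.5],[0,0,2.0],[0,0,2.5]])

```text
clock: 4.7
eef_pos: [516.1, 23.4, 138.7]
tcp_rot: [-3.139, 0.0, 1.487]
contact_force: [0.5, 0.1, -1.4]
opening: 0.107
grasp_force: 48.8
```

```bash
python3 go.py 482.3 166.3 140 1.2096
```

```text
dp [ 3.489 -1.14  -0.031] rot [-0.027  0.008  2.649] t 4.7 q [ 0.04  0.3   1.95 -0.    0.9   0.13] F [ 0.5  0.1 -1.4] [516.1  23.4 138.7] [-3.139  0.     1.487]
```

Emit:
play_rows(dp=[[0.8,-0.3,0],[1.6,-0.6,0],[2.4,-0.9,0],[3.2,-1.1,0],[3.49,-1.14,0]], rot=[[0,0,0.6],[0,0,1.2],[0,0,1.8],[0,0,2.4],[0,0,2.65]])

```text
clock: 5.12
eef_pos: [481.9, 168.1, 138.7]
tcp_rot: [-3.139, 0.001, 1.211]
contact_force: [0.5, -0.2, -1.6]
opening: 0.105
grasp_force: 48.8
```

Emit:
play_rows(dp=[[0,0,0.5],[0,0,1.0],[0,0,1.5],[0,0,1.5],[0,0,1.5]], rot=[[0,0,0],[0,0,0],[0,0,0],[0,0,0],[0,0,0]])

```text
clock: 5.53
eef_pos: [482.4, 164.6, 78.3]
tcp_rot: [-3.138, 0.003, 1.213]
contact_force: [-0.0, 0.3, -1.0]
opening: 0.104
grasp_force: 48.8
```

```bash
python3 - <<'E'
from h import *
from go import go
f=grab('side'); g=grab('top')
a=f['color'][190:275,220:320,::-1]; b=g['color'][160:245,180:280,::-1]
cv2.imwrite('pics/c2.png',np.hstack([cv2.resize(b,None,fx=4,fy=6,interpolation=2)*0+cv2.resize(b,None,fx=4,fy=6,interpolation=2),cv2.resize(a,None,fx=4,fy=6,interpolation=2)]))
go(482.3,166.3,80,1.2096)
E
```

```text
dp [ 0.012 -0.054  0.002] rot [-0.001  0.001  0.026] t 5.6333 q [0.33 0.38 2.   0.   0.76 0.68] F [-0.4  0.2 -0.4] [484.1 165.1  80.1] [-3.142  0.     1.212]
```

View pics/c2.png

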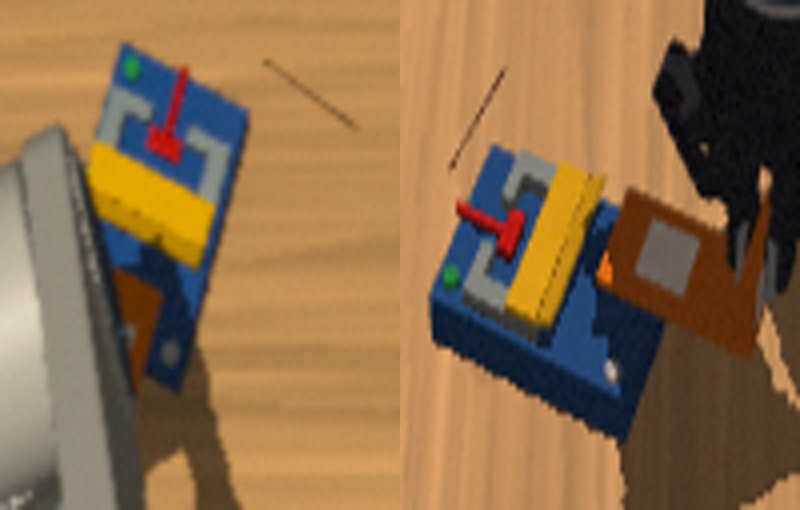

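Side view: the holder is in front of and above the ledge, with its nose at (603,285)-(630,190), pointing at the throat. I overlay the modelled dock and holder to check the relative alignment.

```bash
cat > ov.py <<'E'
from h import *
from m1 import place
def ov(f,box,s,shapes):
    x0,y0,x1,y1=box
    im=cv2.resize(f['color'][y0:y1,x0:x1,::-1],None,fx=s,fy=s,interpolation=2)
    for P,col in shapes:
        q=((proj(f,P)-[x0,y0]+.5)*s-.5).round().astype(int); cv2.polylines(im,[q],True,col,1)
    return im
DK=[[(70,45,30),(70,-45,30),(-60,-45,30),(-60,45,30)],[(0,45,45),(0,-45,45),(20,-45,45),(20,45,45)],[(-60,45,0),(-60,45,30),(70,45,30),(70,45,0)]]
def holder(tcp,yaw,dz=17,du=0,dv=0):
    L=[[(90,25,6),(90,-25,6),(5,-25,6),(5,25,6)],[(-5,25,45),(-5,-25,45),(5,-25,45),(5,25,45)]]
    out=[]
    for l in L:
        l=np.array(l,float)+[du,dv,0]; w=place([tcp[0],tcp[1],yaw],l); w[:,2]+=tcp[2]-dz; out.append(w)
    return out
E
python3 - <<'E'
from ov import *
f=load('side')
D=[594.6,123.9,-.3612]
sh=[(place(D,d),(255,255,255)) for d in DK]+[(h,(255,255,0)) for h in holder([483.5,165,79.5],1.212-np.pi/2)]
cv2.imwrite('pics/o1.png',ov(f,(220,190,320,265),8,sh))
E
```

```text
(no output)
```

View pics/o1.png

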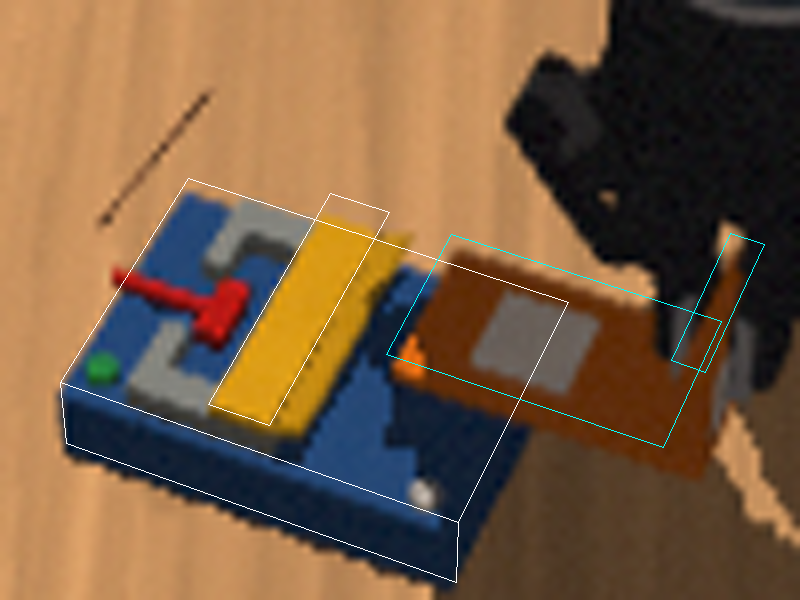

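White is the modelled dock, cyan the modelled holder. Both real objects sit off their overlays by nearly the same small offset, about (+6,+13) px at 8x. That is common camera bias, so the relative alignment is good to about 1 mm. Next I lower to throat height.

Emit:
play_rows(dp=[[0,0,0.3],[0,0,0.6],[0,0,0.75],[0,0,0.75],[0,0,0.75]], rot=[[0,0,0],[0,0,0],[0,0,0],[0,0,0],[0,0,0]])

```text
clock: 6.05
eef_pos: [484.2, 165.1, 50.2]
tcp_rot: [3.141, -0.0, 1.212]
contact_force: [0.3, -0.6, 0.1]
opening: 0.105
grasp_force: 49.0
```

```bash
python3 go.py 482.3 166.3 49 1.2096
```

```text
dp [ 0.01  -0.055  0.031] rot [ 0.002 -0.002  0.026] t 6.05 q [ 0.33  0.43  2.01 -0.    0.7   0.68] F [ 0.3 -0.6  0.1] [484.2 165.1  50.2] [ 3.141 -0.     1.212]
```

Emit:
play_rows(dp=[[0.01,0.2,0.03],[0.01,0.4,0.03],[0.01,0.6,0.03],[0.01,0.8,0.03],[0.01,1.0,0.03]], rot=[[0,0,0],[0,0,0],[0,0,0],[0,0,0],[0,0,0]])

```text
clock: 6.47
eef_pos: [522.9, 151.1, 48.8]
tcp_rot: [3.141, -0.0, 1.212]
contact_force: [0.4, 0.3, -1.6]
opening: 0.11
grasp_force: 49.0
```

```bash
python3 - <<'E'
from ov import *
from go import go
f=grab('side')
D=[594.6,123.9,-.3612]; s=telemetry.sense(); e=s['eef_pos']
go(547.8,141.6,49,1.2096)
sh=[(place(D,DK[0]),(255,255,255))]+[(h,(255,255,0)) for h in holder(e,s['tcp_rot'][2]-np.pi/2)]
cv2.imwrite('pics/o2.png',ov(f,(220,190,320,265),8,sh))
E
```

```text
dp [-0.013  0.629 -0.002] rot [ 0.019 -0.011  0.024] t 6.5167 q [ 0.28  0.47  1.94 -0.    0.73  0.64] F [ 1.9  0.3 -0.4] [524.4 150.9  48.9] [ 3.140e+00 -1.000e-03  1.212e+00]
```

View pics/o2.png

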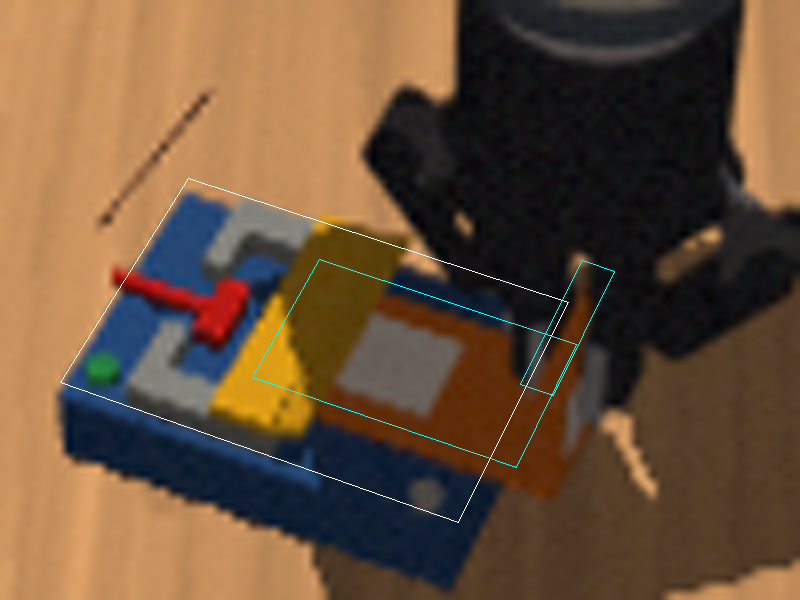

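The tongue is under the yellow lip, centred, with almost no force. I push in.

Emit:
play_rows(dp=[[0,0.1,0],[0,0.2,0],[0,0.3,0],[0,0.4,0],[0,0.5,0]], rot=[[0,0,0],[0,0,0],[0,0,0],[0,0,0],[0,0,0]])

```text
clock: 6.93
eef_pos: [540.3, 144.4, 48.4]
tcp_rot: [-3.141, 0.0, 1.213]
contact_force: [-4.2, 1.7, 1.1]
opening: 0.108
grasp_force: 49.2
```

Emit:
play_rows(dp=[[0,0.05,0],[0,0.1,0],[0,0.12,0],[0,0.12,0],[0,0.12,0]], rot=[[0,0,0],[0,0,0],[0,0,0],[0,0,0],[0,0,0]])

```text
clock: 7.35
eef_pos: [543.5, 143.0, 48.3]
tcp_rot: [-3.139, 0.001, 1.212]
contact_force: [-5.0, 3.2, 1.8]
opening: 0.105
grasp_force: 49.5
```

```bash
python3 go.py 547.8 141.6 49 1.2096
```

```text
dp [ 0.004  0.113 -0.017] rot [-0.022  0.008  0.028] t 7.35 q [0.25 0.5  1.9  0.   0.75 0.61] F [-5.   3.2  1.8] [543.5 143.   48.3] [-3.139e+00  1.000e-03  1.212e+00]
```

Emit:
play_rows(dp=[[0,0.05,0],[0,0.1,0],[0,0.1,0],[0,0.1,0]], rot=[[0,0,0],[0,0,0],[0,0,0],[0,0,0]])

```text
clock: 7.68
eef_pos: [546.6, 141.7, 48.2]
tcp_rot: [-3.138, 0.001, 1.212]
contact_force: [-7.0, 4.9, 3.9]
opening: 0.104
grasp_force: 49.7
```

Emit:
play_rows(dp=[[0,0.05,0],[0,0.05,0],[0,0.05,0],[0,0.05,0]], rot=[[0,0,0],[0,0,0],[0,0,0],[0,0,0]])

```text
clock: 8.02
eef_pos: [548.1, 141.1, 48.1]
tcp_rot: [-3.137, 0.002, 1.212]
contact_force: [-8.1, 5.8, 4.1]
opening: 0.105
grasp_force: 49.7
```

Emit:
play_rows(dp=[[0,0.05,0],[0,0.05,0],[0,0.05,0],[0,0.05,0]], rot=[[0,0,0],[0,0,0],[0,0,0],[0,0,0]])

```text
clock: 8.35
eef_pos: [548.6, 140.6, 47.7]
tcp_rot: [-3.135, 0.002, 1.212]
contact_force: [-12.5, 7.6, 5.2]
opening: 0.109
grasp_force: 50.0
```

Emit:
play_rows(dp=[[0,0.04,0],[0,0.04,0],[0,0.04,0],[0,0.04,0],[0,0.04,0]], rot=[[0,0,0],[0,0,0],[0,0,0],[0,0,0],[0,0,0]], grip_force=70)

```text
clock: 8.77
eef_pos: [548.6, 140.5, 47.7]
tcp_rot: [-3.132, 0.003, 1.212]
contact_force: [-18.3, 10.7, 8.7]
opening: 0.099
grasp_force: 73.4
```

```bash
python3 - <<'E'
from ov import *
from go import go
f=grab('side')
D=[594.6,123.9,-.3612]
go(547.8,141.6,49,1.2096)
a=load('side')
cv2.imwrite('pics/o3.png',ov(f,(220,190,320,265),8,[]))
E
```

```text
dp [ 0.019 -0.03  -0.033] rot [-0.087  0.028  0.024] t 8.8167 q [0.25 0.5  1.89 0.   0.76 0.6 ] F [-18.7  10.6   8.2] [548.6 140.5  47.7] [-3.132e+00  3.000e-03  1.212e+00]
```

View pics/o3.png

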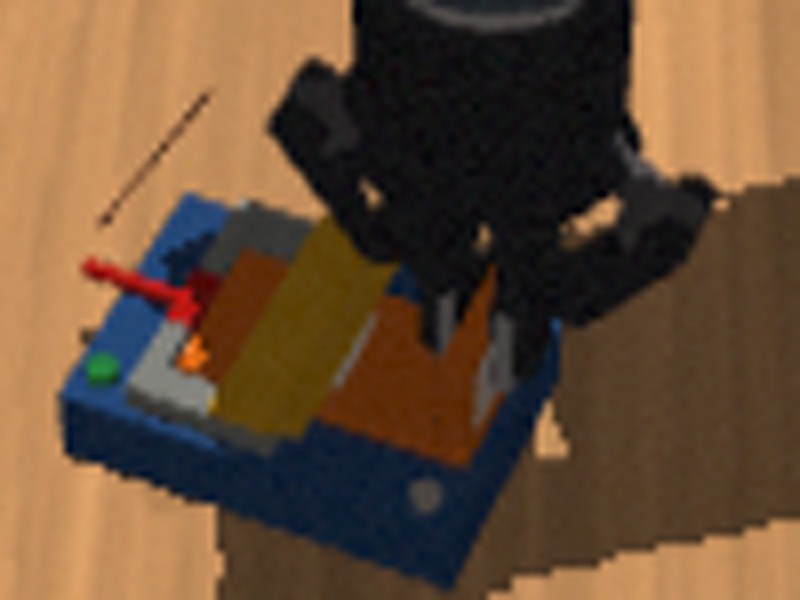

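The nose sits on the grey back stop at (190,330) with the red pin pushed out to (90,268). More push only raised the force (21 N) without moving the tool, so the holder is home. I hand in.

```bash
python3 -c "
from rig import r
print(r.sign_off())"
```

```text
the job is handed in; nothing more can be done
None
```

The smaller orange tag holder is under the yellow lip and pressed fully home on the back stop, still gripped. I handed the job in at about 9 s on the robot's clock; `sign_off` gave no verdict.

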